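Lock a sprung access cover with its quarter-turn and hold it shut for the screws

TASK

The blue access cover of the thermocouple junction box lies loose in its rim, standing proud on its springy gasket. Turn the black wing knob anticlockwise until it lines up with the white marks, so that its cross-pin can drop through its slot, push it down until that end of the cover is flush with the rim, turn it clockwise a quarter turn to the red marks so that it locks this end down, and let go of it. Then press the other end of the cover down flush with the rim, midway between the two empty screw holes, and finish while still pressing it there so that I can drive the screws; leave the other things on the bench alone.

Things in the scene. Friction and masses are not known exactly. Their poses are not given: they have to be found in the camera images.
- junction_box: aluminium box, 119 x 209 mm, fixed, its rim 69 mm high. Origin: centre of its underside on the bench; z up, y along the box towards the knob end, x across (yellow sockets at -x). The cover lies in the rim on a ledge 58 mm up; fully home its top is level with the rim. From the origin the knob's axis is at x 0, y +62 mm, the two empty screw holes at x -42 and +42, y -87 mm
- wing_grip (a point): centre of the knob's black wing: 38 mm long along this point's x, 10 mm thick along its y, from 4 to 26 mm above the cover's top; the point is 15 mm above the cover's top, 84 mm above the bench when this end is flush, 92 mm at the start. z is the turning axis (leans 2 degrees at the start). A stud below carries a cross-pin parallel to the wing, which moves with it
- wing_knob (a joint): angle of the wing, rad, growing clockwise from above, a stop at each end: 0 open, wing across the box (along its x, white marks); 1.57 locked, wing along its y (red marks). Starts at 0.65 to 1.15, pin on top of the slotted plate; the pin drops through below 0.2 and, that end pushed down flush, catches beneath when turned clockwise. Turns stiffly (0.05 N m), stays where left
- cover_knob_end (a point): point on the top of the blue cover (106 x 196 x 11 mm, loose in the rim with 1.5 mm play all round) at the knob's axis. 69 mm above the bench when flush, 77 mm at the start, about 72 mm once the pin has dropped and the gasket carries it, about 70 mm when locked and let go
- cover_free_end (a point): where to press: on the top of the cover at the other end, on the middle line, 20 mm from the end edge, between the screw holes. 69 mm above the bench when flush, about 72 mm when lifted by the gasket. A springy gasket across each end lifts that end 3.5 mm; about 10 N on an end presses it home on the rigid ledge
- cap_screw_0: first of two black M6 cap screws standing on their heads in front of the box, 10 x 26 mm; origin at the centre of its underside; stays where it is
- cap_screw_1: second black M6 cap screw standing on its head, 10 x 26 mm; origin at the centre of its underside; stays where it is
- hex_driver: yellow-handled hex driver lying behind the box, 23 x 194 x 23 mm, along its own y; origin under its middle; stays where it is
- tc_plug: small yellow thermocouple plug lying in front of the box, 16 x 34 x 8 mm; origin under its middle; stays where it is
- vial_a: glass vial with black screw cap, 24 mm across, 56 mm tall, standing; origin at the centre of its underside; stays where it is
- vial_b: glass vial with white screw cap, 24 mm across, 56 mm tall, standing; origin at the centre of its underside; stays where it is

How it is judged:
By the outcome, as a careful person would: the job done as asked, in the order asked, and still so for the second after the job is handed in, while the arm keeps its last pose, push and grip.
It also fails if it takes over 48 s, if anything falls off the work surface, if the arm or the gripper's body presses on something with over 40 N, if the wrist force passes 120 N, or if a joint passes its speed limit or range.

ROBOT

A 7-joint arm with a two-finger parallel gripper is mounted at the origin on the work surface; the furniture and walls round the work are solid. World frame = base frame: x ahead of the robot, y to its left, z up, the work surface at z = 0. Lengths are in m, angles in degrees, forces in N, time in s.
With the tool pointing down it reaches from about 0.425 to 0.875 m from the base axis. Payload 4.7 kg.
Tool frame: the origin (TCP) lies midway between the tips of the shut fingers; the grasp point (between the pads) lies 19 mm behind it; z points along the fingers, y is the line along which they close (so a half turn about z gives the same grasp; the last joint's range is limited). The gripper opens to 87 mm and grips with 3 to 60 N. Pads are 19 mm wide; open, the fingers measure 117 mm over their backs; the gripper's body (75 mm by 190 mm) begins 51 mm behind the grasp point.
Start: joints at [-65.598, 18.392, -4.016, 83.108, 1.295, 78.541, -3.26], TCP at [0.26, 0.596, 0.223] pointing down, gripper open.
Joint ranges: [-163.93, 163.93], [-17.29, 119.83], [-79.2, 71.16], [3.27, 140.29], [-89.18, 269.18], [5.43, 117.66], [-154.24, 154.24]. Speed limits (degrees/s): [147.25, 147.25, 180, 180, 180, 180, 180].

INTERFACE

Orientations are given as [roll, pitch, yaw] about the fixed x, y, z axes, in that order (R = Rz(yaw) Ry(pitch) Rx(roll)).
In Python, from cell import env, viewer, boxes_of, masks_of gives the robot as it stands. The module is installed in compiled form; this text tells all that it offers.
- The arm moves only by the tool apply_moves, never from a script. Its argument "moves" is a list of rows, each a list of 7 numbers: the shift along the tool's x, y, z scaled (see below), then the turn, a rotation vector about the tool's x, y, z scaled (see below), then the opening, from 0 (shut) to 1 (fully open). A call has 1 to 20 rows; each row is the pose to reach, as a shift and turn from the pose commanded when the call began, along the tool's axes at that moment; what a row does not reach only later rows make up. The controller multiplies each number of a shift by 0.2 m and each number of a turn by 1.5 rad. A row lasts 1/10 s, in which the tool goes at most 50 mm and 8.59 degrees, less where a joint would pass 70% of its speed; a pose out of reach is approached as far as the arm can. A call with a number of a shift or a turn outside -1 to 1 is refused whole. A call with a gripper value outside its range is refused whole. The fingers move at their own pace and stop on an object; "grip_force" is the grip in N (left out, the last holds). Time passes only in rows, so rows that repeat a pose let the fingers close. It gives the time, the measured TCP pose, the force, the opening and the grip force at its end, in the units of the state.
- env.get_obs(): the state, without advancing time (a new reading comes with each control period).
- viewer.read_camera(name): name is "scene" or "top" or "wrist"; returns the picture (400x640x3 uint8, red, green, blue); there is no depth.
- viewer.get_calibration(name): a dict with "fov_y" (degrees; the focal length in pixels is half the picture's height over the tangent of half this angle, whatever the lens; pixels are square), "cx", "cy" (the principal point, pixels), "position" and "orientation" of the camera in the world. Camera axes: x right, y up, looking along -z (the intrinsics and any distortion apply to the point x, -y, -z); pixel columns grow to the right and rows downward; lengths in m; the calibration is good to about 2 mm. A picture is of the moment at which its call begins: read the wrist's pose just before it. get_calibration takes no time and is no camera call; for the wrist camera it gives the pose at the moment of the call.
- env.sign_off(): hands the job in; it is judged then, once.
Trained networks look in the newest picture that a camera, given by its name, has taken for a name from the list of things; names that differ only in an ending like _2 or _b are one class to them, and where a whole thing is asked for, a point or a joint stands for the part that bears it (a point fixed in the world has none). Each returns a list of dicts, best first, with "conf" (0 to 1); they miss things now and then, are a little off and sometimes report something else, mostly with a low value. They report only what shows in the picture. A call takes as long as a camera call.
- boxes_of(camera, target): "location" ([column, row] in pixels, amid what is visible of it).
- masks_of(camera, target): "pixels" (400x640 bool, what is visible of it) and "location" ([column, row] in pixels, amid what is visible of it).
The state is a dict: "time_s": time; "qpos": joint angles; "joint_velocities": joint speeds; "effort": joint torques, N m; "tool_pos": TCP position; "tool_rot": TCP orientation; "force": force on the tool from outside, world axes, zero at the start; "wrist_torque": the same for the moment, N m; "grip_width": finger opening in m; "grasp_force": force on a finger pad.
Only numpy, scipy, OpenCV 4.12 (cv2) and the standard library are available. Lean on these libraries where they do the work, as an engineer would, in place of code of your own. Each camera call takes 0.05 s, during which the arm holds its last target. There are 200 camera calls.

## Working session

There is one attempt and no reset: what is moved stays moved. The work goes in short steps, Python scripts to look and compute and a tool call to move; the robot and the scene stay as the last step left them, time stands still between calls to the robot, and variables do not carry over. Pictures are saved under pics/ and viewed, at most 10 in all, crops included, and the job is handed in when it is done.

Besides the shell and the picture viewer there is one more tool, called after "Emit:" in YAML: its name, and indented under it one key for each argument. apply_moves: Moves the arm, as the interface text tells. Shifts and turns lie within -1 to 1; 1 stands for 0.2 m of shift or 1.5 rad of turn. Its arguments: {"type":"object","properties":{"moves":{"type":"array","items":{"type":"array","items":{"type":"number","minimum":-1,"maximum":1}}},"grip_force":{"type":"number"}},"required":["moves"]}

```bash
mkdir -p pics; cat > h.py <<'E'
import numpy as np, cv2
from cell import env, viewer, boxes_of, masks_of
from scipy.spatial.transform import Rotation as R
def snap(n,f):
    im=viewer.read_camera(n); cv2.imwrite(f'pics/{f}.png',im[:,:,::-1]); return im
E
python3 - <<'E'
from h import *
o=env.get_obs(); print({k:np.round(v,3) for k,v in o.items()})
for n in('scene','top'):
    snap(n,n+'0'); print(n,viewer.get_calibration(n))
    for t in('junction_box','wing_grip','cover_free_end','vial_a','cap_screw_0','hex_driver','tc_plug'):
        print(t,[(np.round(d['location']),round(d['conf'],2)) for d in boxes_of(n,t)])
print(viewer.get_calibration('wrist'))
E
```

```text
{'time_s': np.float64(0.0), 'qpos': array([-65.598,  18.438,  -4.015,  83.177,   1.294,  78.542,  -3.259]), 'joint_velocities': array([-0.021,  0.033, -0.071, -0.059,  0.005,  0.074,  0.038]), 'effort': array([-1.0000e-03, -4.9129e+01, -4.0400e-01, -3.1254e+01, -6.4000e-02,
        4.4000e-02,  0.0000e+00]), 'tool_pos': array([0.26 , 0.595, 0.221]), 'tool_rot': array([-1.79888e+02,  5.00000e-03,  1.56409e+02]), 'force': array([-0.273,  0.106, -0.501]), 'wrist_torque': array([-0.03 , -0.02 ,  0.013]), 'grasp_force': np.float64(0.0), 'grip_width': np.float64(0.087)}
scene {'fov_y': 42.435824446820874, 'cx': 311.1619686274458, 'cy': 200.41638978335783, 'position': array([ 0.53447347, -0.51796268,  0.69467497]), 'orientation': array([44.25632625,  0.56065337, -0.88708835])}
junction_box [(array([300., 290.]), 0.77)]
wing_grip [(array([300., 192.]), 0.77)]
cover_free_end [(array([300., 235.]), 0.59)]
vial_a [(array([362., 168.]), 0.86)]
cap_screw_0 [(array([355., 216.]), 0.61)]
hex_driver [(array([356., 214.]), 0.89)]
tc_plug [(array([248., 230.]), 0.48), (array([299., 192.]), 0.24)]
top {'fov_y': 56.919483088138385, 'cx': 319.2407579994722, 'cy': 198.60512251429105, 'position': array([0.35554804, 0.07304132, 0.90224474]), 'orientation': array([ 1.14975927e+01, -6.01447179e-02, -9.27010674e+01])}
junction_box [(array([336., 224.]), 0.62)]
wing_grip [(array([305., 199.]), 0.69)]
cover_free_end [(array([337., 202.]), 0.81)]
vial_a []
cap_screw_0 [(array([313., 246.]), 0.74)]
hex_driver [(array([294., 168.]), 0.63), (array([307., 200.]), 0.46)]
tc_plug [(array([314., 243.]), 0.65)]
{'fov_y': 59.61867602639088, 'cx': 324.8152755943831, 'cy': 205.08772368520144, 'position': array([0.1887265 , 0.62808127, 0.38531756]), 'orientation': array([-1.65240650e+01, -7.40327829e-03,  6.63940700e+01])}
```

View pics/top0.png

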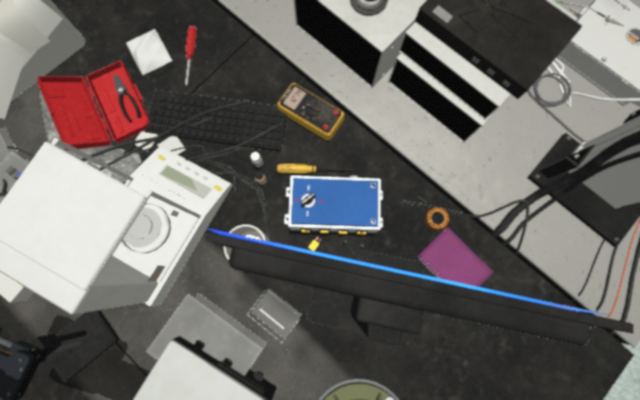

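View pics/scene0.png

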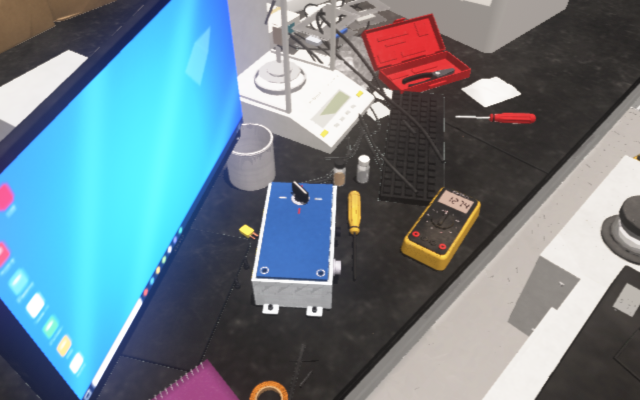

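```bash
cat >> h.py <<'E'
def cam(n):
    c=viewer.get_calibration(n); f=200/np.tan(np.radians(c['fov_y']/2))
    return f,c['cx'],c['cy'],np.array(c['position']),R.from_euler('xyz',c['orientation'],degrees=True).as_matrix()
def proj(C,P):
    f,cx,cy,p,M=C; q=(np.atleast_2d(P)-p)@M
    return np.c_[cx-f*q[:,0]/q[:,2], cy+f*q[:,1]/q[:,2]]
def ray(C,uv):
    f,cx,cy,p,M=C; uv=np.atleast_2d(uv)
    return np.c_[(uv[:,0]-cx)/f,-(uv[:,1]-cy)/f,-np.ones(len(uv))]@M.T
def atz(C,uv,z):
    d=ray(C,uv); return C[3]+d*((z-C[3][2])/d[:,2])[:,None]
def two(C1,u1,C2,u2):
    a=[];b=[]
    for C,u in((C1,u1),(C2,u2)):
        d=ray(C,u)[0]; d/=np.linalg.norm(d); Q=np.eye(3)-np.outer(d,d); a.append(Q); b.append(Q@C[3])
    return np.linalg.lstsq(np.vstack(a),np.hstack(b),rcond=None)[0]
def bluequad(im,lo,hi,roi):
    m=cv2.inRange(cv2.cvtColor(im,cv2.COLOR_RGB2HSV),lo,hi); k=np.zeros_like(m); x0,x1,y0,y1=roi; k[y0:y1,x0:x1]=m[y0:y1,x0:x1]
    c=max(cv2.findContours(k,cv2.RETR_EXTERNAL,cv2.CHAIN_APPROX_NONE)[0],key=cv2.contourArea)
    return c
E
python3 - <<'E'
from h import *
T,S=cam('top'),cam('scene')
for n,C,roi in(('top',T,(270,400,170,238)),('scene',S,(245,345,170,290))):
    im=cv2.imread(f'pics/{n}0.png')[:,:,::-1]
    c=bluequad(im,(100,120,60),(125,255,255),roi)
    P=atz(C,c.reshape(-1,2),0.0745)[:,:2].astype(np.float32)
    r=cv2.minAreaRect(P*1000); print(n,r,(cv2.boxPoints(r)).round())
print('white marks/wing', atz(T,(306,200),.1),atz(S,(300,192),.1),two(T,(306,200),S,(300,192)))
for z in(.3,.4,.5,.6): 
    p=atz(T,[(211,231),(639,326),(235,262)],z); print(z,p.round(3).tolist(),proj(S,p).round().tolist())
print('base',proj(T,[[0,0,0],[0,0,.5],[.26,.596,.22]]),proj(S,[[.26,.596,.22]]))
E
```

```text
top ((514.6790771484375, 30.062042236328125), (190.8321533203125, 101.71272277832031), 85.08580017089844) [[456. -61.]
 [557. -69.]
 [574. 121.]
 [472. 129.]]
scene ((514.3900756835938, 28.481201171875), (203.6317596435547, 104.59335327148438), 85.47563934326172) [[454. -69.]
 [558. -77.]
 [575. 126.]
 [470. 134.]]
white marks/wing [[0.5167354  0.09398132 0.1       ]] [[0.51964071 0.08122824 0.1       ]] [0.51933022 0.09431707 0.08701567]
0.3 [[0.432, 0.246, 0.3], [0.252, -0.421, 0.3], [0.38, 0.207, 0.3]] [[242.0, 30.0], [-102.0, 512.0], [206.0, 43.0]]
0.4 [[0.419, 0.217, 0.4], [0.269, -0.339, 0.4], [0.376, 0.185, 0.4]] [[223.0, -26.0], [-97.0, 327.0], [189.0, -16.0]]
0.5 [[0.407, 0.189, 0.5], [0.287, -0.257, 0.5], [0.372, 0.162, 0.5]] [[200.0, -99.0], [-91.0, 126.0], [168.0, -92.0]]
0.6 [[0.394, 0.16, 0.6], [0.304, -0.175, 0.6], [0.368, 0.14, 0.6]] [[168.0, -197.0], [-84.0, -95.0], [139.0, -193.0]]
base [[359.47165184 436.32126267]
 [420.87794937 682.18748484]
 [ 22.15932042 343.85896137]] [[178.70864127 -12.53628897]]
```

```bash
python3 - <<'E'
from h import *
w=snap('wrist','w0')[:,:,::-1]; s=cv2.imread('pics/scene0.png'); t=cv2.imread('pics/top0.png')
a=cv2.resize(s[0:175,0:400],(800,350)); b=np.hstack([cv2.resize(w,(400,250)),cv2.resize(t[130:330,0:320],(400,250))])
cv2.imwrite('pics/comp.png',np.vstack([a,b]))
E
```

```text
(no output)
```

View pics/comp.png

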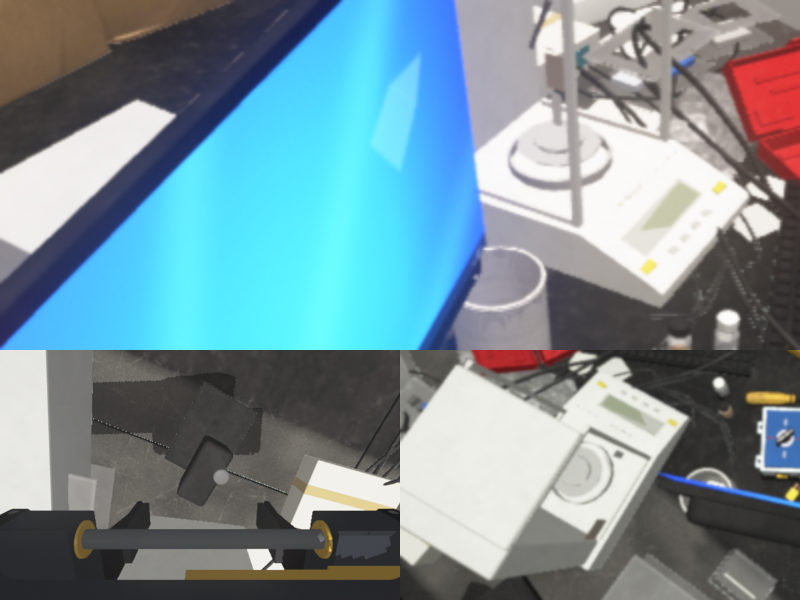

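```bash
python3 - <<'E'
from h import *
T,S=cam('top'),cam('scene')
for uv in((288,110),(333,68)):
  for z0 in(.06,.1):
    p=atz(S,uv,z0)[0]; print(uv,z0,p.round(3),[(z,proj(T,[p[0],p[1],z]).round().tolist()[0]) for z in(z0,.3,.35,.4,.45,.5)])
for z in(.25,.3,.35,.4,.45,.5): print(z,atz(T,[(52,142),(147,204),(113,300),(0,262)],z)[:,:2].round(3).tolist())
print('balance body corners z.06',atz(T,[(232,180),(157,305)],.06).round(3).tolist())
E
```

```text
(288, 110) 0.06 [0.494 0.364 0.06 ] [(0.06, [190.0, 219.0]), (0.3, [141.0, 197.0]), (0.35, [125.0, 191.0]), (0.4, [107.0, 183.0]), (0.45, [85.0, 173.0]), (0.5, [57.0, 162.0])]
(288, 110) 0.1 [0.496 0.308 0.1  ] [(0.1, [209.0, 214.0]), (0.3, [174.0, 194.0]), (0.35, [162.0, 188.0]), (0.4, [147.0, 179.0]), (0.45, [129.0, 170.0]), (0.5, [107.0, 157.0])]
(333, 68) 0.06 [0.594 0.523 0.06 ] [(0.06, [123.0, 179.0]), (0.3, [50.0, 144.0]), (0.35, [28.0, 133.0]), (0.4, [1.0, 121.0]), (0.45, [-31.0, 105.0]), (0.5, [-70.0, 86.0])]
(333, 68) 0.1 [0.591 0.458 0.1  ] [(0.1, [143.0, 175.0]), (0.3, [89.0, 145.0]), (0.35, [69.0, 134.0]), (0.4, [46.0, 121.0]), (0.45, [19.0, 106.0]), (0.5, [-15.0, 87.0])]
0.25 [[0.619, 0.558], [0.493, 0.376], [0.328, 0.426], [0.402, 0.627]]
0.3 [[0.599, 0.521], [0.482, 0.353], [0.33, 0.399], [0.398, 0.584]]
0.35 [[0.578, 0.483], [0.472, 0.329], [0.332, 0.372], [0.395, 0.542]]
0.4 [[0.558, 0.446], [0.461, 0.306], [0.334, 0.345], [0.391, 0.499]]
0.45 [[0.538, 0.409], [0.451, 0.283], [0.337, 0.318], [0.387, 0.457]]
0.5 [[0.518, 0.372], [0.44, 0.26], [0.339, 0.291], [0.384, 0.415]]
balance body corners z.06 [[0.581, 0.267, 0.06], [0.305, 0.432, 0.06]]
```

Emit:
apply_moves:
  moves:
    - [0,0,-0.25,0,0,0,0.5]
    - [0,0,-0.5,0,0,0,0.5]
    - [0,0,-0.75,0,0,0,0.5]
    - [0,0,-1,0,0,0,0.5]
    - [0,0,-1,0,0,0,0.5]

```text
time_s: 1.35
tool_pos: [0.2607, 0.5973, 0.4317]
tool_rot: [179.2, -0.0, 156.4]
force: [0.6, 0.5, 0.8]
grip_width: 0.0553
grasp_force: 0.0
```

```bash
python3 - <<'E'
from h import *
o=env.get_obs(); print(o['qpos'].round(2),o['tool_pos'].round(4),o['tool_rot'].round(2),o['time_s'],o['force'])
E
```

```text
[-66.31  18.01  -3.55  60.08   1.13 101.13  -3.05] [0.2607 0.5973 0.4317] [ 1.7918e+02 -3.0000e-02  1.5641e+02] 1.35 [0.59190987 0.45054243 0.80000847]
```

Emit:
apply_moves:
  moves:
    - [0,0,-0.2,0,0,0,0.5]
    - [-0.1,-0.09,-0.35,0,0,0.03,0.5]
    - [-0.25,-0.22,-0.35,0,0,0.08,0.5]
    - [-0.4,-0.36,-0.35,0,0,0.13,0.5]
    - [-0.55,-0.5,-0.35,0,0,0.18,0.5]
    - [-0.7,-0.63,-0.35,0,0,0.24,0.5]
    - [-0.85,-0.77,-0.35,0,0,0.3,0.5]
    - [-1,-0.9,-0.35,0,0,0.35,0.5]

```text
time_s: 2.15
tool_pos: [0.3718, 0.3488, 0.4926]
tool_rot: [180.0, -0.0, 126.1]
force: [1.1, -0.3, 0.8]
grip_width: 0.0436
grasp_force: 0.0
```

Emit:
apply_moves:
  moves:
    - [-0.2,0,0,0,0,0,0.5]
    - [-0.4,0,0,0,0,0,0.5]
    - [-0.6,0,0,0,0,0,0.5]
    - [-0.8,0,0,0,0,0,0.5]
    - [-1,0,0,0,0,0,0.5]

```text
time_s: 2.65
tool_pos: [0.4905, 0.188, 0.4926]
tool_rot: [180.0, -0.0, 126.3]
force: [0.7, 0.5, -0.3]
grip_width: 0.0429
grasp_force: 0.0
```

Emit:
apply_moves:
  moves:
    - [-0.13,-0.06,0.2,0,0,0,0.5]
    - [-0.26,-0.12,0.4,0,0,0,0.5]
    - [-0.39,-0.18,0.6,0,0,0,0.5]
    - [-0.5,-0.2,0.8,0,0,0,0.5]
    - [-0.5,-0.2,0.9,0,0,0,0.5]
    - [-0.5,-0.2,0.9,0,0,0,0.5]

```text
time_s: 3.25
tool_pos: [0.5151, 0.0842, 0.3092]
tool_rot: [-179.7, -0.1, 126.2]
force: [0.3, 0.9, 0.1]
grip_width: 0.0437
grasp_force: 0.0
```

```bash
python3 - <<'E'
from h import *
o=env.get_obs(); print(o['qpos'].round(2),o['tool_pos'].round(4),o['tool_rot'].round(2),o['time_s'],o['force'])
c=viewer.get_calibration('wrist'); print(c); np.save('wc1.npy',c,allow_pickle=True)
snap('wrist','w1')
for t in('wing_grip','wing_knob','cover_free_end','cover_knob_end','junction_box'):
    print(t,[(np.round(d['location'],1),round(d['conf'],2)) for d in boxes_of('wrist',t)])
E
```

```text
[-34.63   0.81  22.81  93.67  -0.3   85.94  24.44] [0.5151 0.0842 0.3092] [-1.7967e+02 -1.3000e-01  1.2624e+02] 3.25 [0.33291868 0.93181738 0.10990256]
{'fov_y': 59.61867602639088, 'cx': 324.8152755943831, 'cy': 205.08772368520144, 'position': array([0.46998146, 0.1485704 , 0.47205639]), 'orientation': array([-16.38306221,   0.31417428,  36.22223463])}
wing_grip [(array([268.6, 124. ]), 0.42)]
wing_knob [(array([330.8, 169.9]), 0.64), (array([301.9, 199.7]), 0.2)]
cover_free_end [(array([265.5, 120.7]), 0.52)]
cover_knob_end [(array([304.1, 199.3]), 0.75)]
junction_box [(array([296.1, 140.9]), 0.75)]
```

View pics/w1.png

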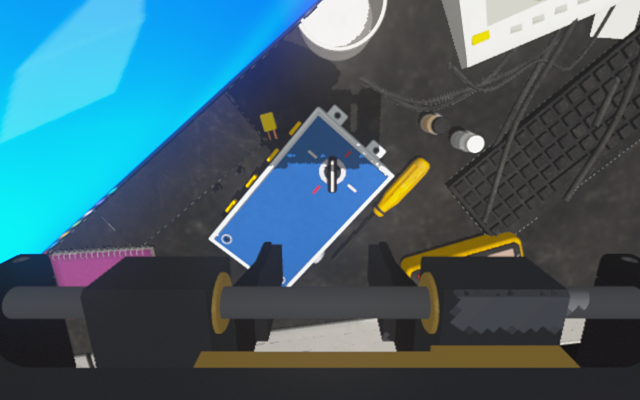

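```bash
cat >> h.py <<'E'
def blobs(m,x0,y0,amin=6):
    n,l,s,c=cv2.connectedComponentsWithStats(m); return [(c[i]+(x0,y0),s[i][4],s[i][:4]+np.array([x0,y0,0,0])) for i in range(1,n) if s[i][4]>=amin]
E
python3 - <<'E'
from h import *
C=cam('wrist'); im=cv2.imread('pics/w1.png')[:,:,::-1]
x0,x1,y0,y1=298,366,140,208; r=np.ascontiguousarray(im[y0:y1,x0:x1]); h=cv2.cvtColor(r,cv2.COLOR_RGB2HSV)
W=cv2.inRange(h,(0,0,120),(180,80,255)); Rd=cv2.inRange(h,(0,90,90),(8,255,255))|cv2.inRange(h,(165,90,90),(180,255,255)); B=cv2.inRange(h,(0,0,0),(180,255,50))
for n,m in(('white',W),('red',Rd),('black',B)):
    for c,a,b in blobs(m,x0,y0): print(n,c.round(1),a,b,atz(C,c,.077)[0].round(4))
cv2.imwrite('pics/w1c.png',cv2.resize(r[:,:,::-1],(544,544),interpolation=cv2.INTER_NEAREST))
print('corners rim', atz(C,[(319,106),(393,171),(210,238)],.069).round(4).tolist())
E
```

```text
white [357.6 146.6] 141 [346 140  20  18] [0.5313 0.1329 0.077 ]
white [311.9 153.7] 32 [308 150   9   9] [0.4942 0.0955 0.077 ]
white [341.  172.1] 126 [336 159  10  25] [0.5339 0.0981 0.077 ]
white [322.9 171.3] 125 [319 160   9  24] [0.5163 0.0865 0.077 ]
white [331.9 176.9] 89 [331 160   3  33] [0.5288 0.0874 0.077 ]
white [351.7 187.8] 34 [347 184  10   8] [0.5554 0.0907 0.077 ]
white [363.4 204.9] 25 [360 201   6   7] [0.5794 0.0823 0.077 ]
red [347.5 153.5] 16 [345 151   6   6] [0.5268 0.1198 0.077 ]
red [315.8 189.2] 20 [313 186   7   8] [0.5223 0.0643 0.077 ]
black [362.9 141.9] 15 [360 140   6   6] [0.5329 0.1406 0.077 ]
corners rim [[0.4697, 0.1426, 0.069], [0.584, 0.1348, 0.069], [0.4535, -0.0669, 0.069]]
```

View pics/w1c.png

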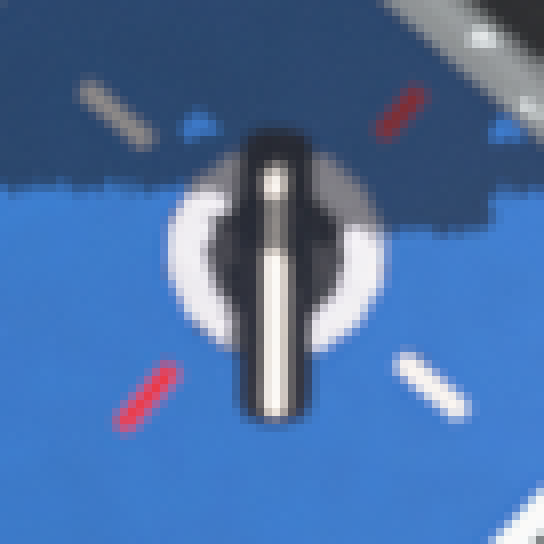

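Emit:
apply_moves:
  moves:
    - [0,0.06,0.2,0,0,0,0.4]
    - [0,0.06,0.4,0,0,0,0.4]
    - [0,0.06,0.6,0,0,0,0.4]
    - [0,0.06,0.8,0,0,0,0.4]
    - [0,0.06,0.8,0,0,0,0.4]
    - [0,0.06,0.8,0,0,0,0.4]

```text
time_s: 4.15
tool_pos: [0.5272, 0.0928, 0.1538]
tool_rot: [180.0, 0.0, 126.4]
force: [0.2, 0.6, 0.7]
grip_width: 0.0347
grasp_force: 0.0
```

```bash
python3 - <<'E'
from h import *
o=env.get_obs(); print(o['qpos'].round(2),o['tool_pos'].round(4),o['tool_rot'].round(2),o['time_s'],o['force'])
C=cam('wrist'); im=snap('wrist','w2')
print('tcp px',proj(C,o['tool_pos']), 'knob est px', proj(C,[[.5247,.0926,.077],[.5247,.0926,.103]]))
cv2.imwrite('pics/w2c.png',cv2.resize(im[120:340,170:490,::-1],(800,550)))
E
```

```text
[-33.98   7.06  22.83 105.47  -2.94  68.01  26.15] [0.5272 0.0928 0.1538] [1.7997e+02 2.0000e-02 1.2636e+02] 4.15 [0.17125344 0.57867958 0.66867451]
tcp px [[323.33899473 262.63984917]] knob est px [[320.79714163 213.845309  ]
 [320.38955265 226.20375763]]
```

View pics/w2c.png

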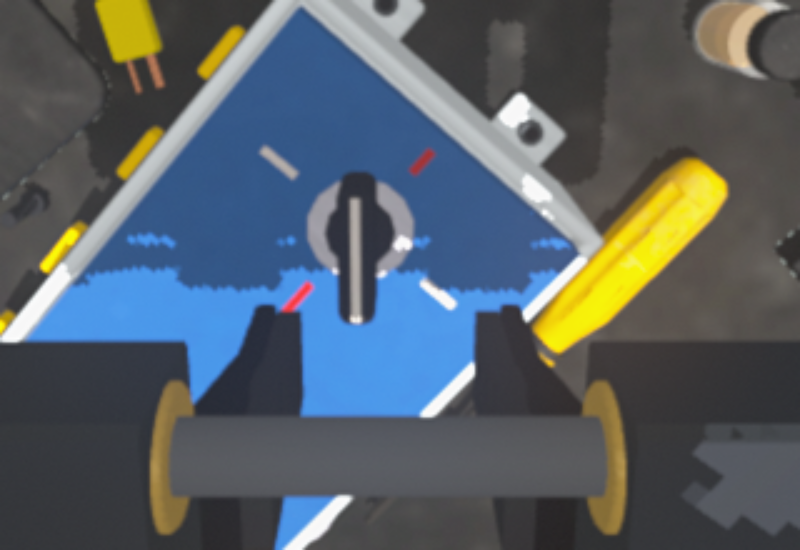

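```bash
python3 - <<'E'
from h import *
def meas(im,C):
    out={}
    x0,x1,y0,y1=262,362,170,250; h=cv2.cvtColor(np.ascontiguousarray(im[y0:y1,x0:x1]),cv2.COLOR_RGB2HSV)
    W=cv2.inRange(h,(0,0,105),(180,85,255)); Rd=cv2.inRange(h,(0,90,90),(8,255,255))|cv2.inRange(h,(165,90,90),(180,255,255))
    for n,m in(('white',W),('red',Rd)):
        for c,a,b in blobs(m,x0,y0,15): print(n,c.round(1),a,b,atz(C,c,.077)[0].round(4))
o=env.get_obs(); print(o['tool_pos'].round(4)); C=cam('wrist'); im=snap('wrist','w3'); meas(im,C)
C2=cam('wrist'); print(C[3]-C2[3])
print('wing mid', atz(C,[(312,223.5),(312,199),(312,248)],.103).round(4).tolist(), 'marks',atz(C,(313.2,211.2),.077).round(4))
for n,uv in(('top',(306,200)),('scene',(300,192))): print(atz(cam(n),uv,.095))
E
```

```text
[0.5282 0.0929 0.155 ]
white [355.5 174.7] 140 [345 170  17  15] [0.5288 0.1302 0.077 ]
white [279.5 183.2] 82 [272 177  16  14] [0.4893 0.0936 0.077 ]
white [296.9 208.6] 269 [291 191  13  37] [0.5099 0.0855 0.077 ]
white [325.8 209.5] 318 [318 191  16  39] [0.5272 0.0973 0.077 ]
white [309.9 223.3] 226 [308 197   6  51] [0.5241 0.0819 0.077 ]
white [342.9 235.4] 79 [336 229  15  13] [0.5493 0.0886 0.077 ]
red [336.2 182.9] 41 [332 178  10  10] [0.5214 0.1175 0.077 ]
red [286.9 237.5] 49 [281 232  12  13] [0.5168 0.0628 0.077 ]
[-2.20983322e-04  3.12702194e-05 -4.84961857e-04]
wing mid [[0.5206, 0.0907, 0.103], [0.511, 0.1042, 0.103], [0.5307, 0.0767, 0.103]] marks [[0.5206 0.0909 0.077 ]]
[[0.51774    0.09411183 0.095     ]]
[[0.519516   0.08626621 0.095     ]]
```

Emit:
apply_moves:
  moves:
    - [0.015,-0.04,0.1,0,0,0,0.35]
    - [0.015,-0.04,0.15,0,0,0,0.35]
    - [0.015,-0.04,0.15,0,0,0,0.35]
    - [0.015,-0.04,0.15,0,0,0,0.35]
    - [0.015,-0.04,0.15,0,0,0,0.35]

```text
time_s: 4.75
tool_pos: [0.5194, 0.0903, 0.1238]
tool_rot: [179.9, 0.0, 126.3]
force: [-0.8, -0.9, 0.8]
grip_width: 0.0304
grasp_force: 0.0
```

```bash
python3 - <<'E'
from h import *
o=env.get_obs(); print(o['tool_pos'].round(4),o['tool_rot'].round(2)); C=cam('wrist'); im=snap('wrist','w4')
p=o['tool_pos']; print('tcp px',proj(C,[p,[p[0],p[1],.103],[p[0],p[1],.077]]).round(1).tolist())
x0,x1,y0,y1=240,400,150,320; h=cv2.cvtColor(np.ascontiguousarray(im[y0:y1,x0:x1]),cv2.COLOR_RGB2HSV)
W=cv2.inRange(h,(0,0,105),(180,85,255)); Rd=cv2.inRange(h,(0,90,90),(8,255,255))|cv2.inRange(h,(165,90,90),(180,255,255))
for n,m in(('white',W),('red',Rd)):
    for c,a,b in blobs(m,x0,y0,20): print(n,c.round(1),a,b,atz(C,c,.077)[0].round(4),atz(C,c,.103)[0].round(4))
cv2.imwrite('pics/w4c.png',cv2.resize(im[120:340,170:490,::-1],(800,550)))
E
```

```text
[0.5194 0.0903 0.1238] [1.7989e+02 4.0000e-02 1.2633e+02]
tcp px [[323.3, 262.7], [323.4, 246.5], [323.5, 230.3]]
white [256.7 170.1] 590 [240 150  41  49] [0.4636 0.0978 0.077 ] [0.4648 0.1048 0.103 ]
white [370.1 178.3] 1772 [322 150  78  68] [0.5223 0.1346 0.077 ] [0.5162 0.137  0.103 ]
white [287.6 199.5] 103 [279 192  18  16] [0.4893 0.0936 0.077 ] [0.4872 0.1011 0.103 ]
white [307.6 227.9] 353 [300 208  16  42] [0.5103 0.0857 0.077 ] [0.5056 0.0942 0.103 ]
white [339.9 228.4] 390 [332 208  17  43] [0.5271 0.0976 0.077 ] [0.5203 0.1046 0.103 ]
white [323.  245.6] 281 [321 218   6  56] [0.5254 0.0816 0.077 ] [0.5189 0.0906 0.103 ]
white [353.4 253.7] 23 [351 251   5   7] [0.5448 0.0888 0.077 ] [0.5359 0.0969 0.103 ]
white [393.6 270.7] 39 [390 267   8   9] [0.5738 0.0948 0.077 ] [0.5613 0.1022 0.103 ]
red [352.1 199.4] 55 [347 194  11  12] [0.5216 0.1174 0.077 ] [0.5156 0.122  0.103 ]
red [297.5 257.4] 42 [294 253   9  10] [0.5169 0.065  0.077 ] [0.5114 0.0761 0.103 ]
```

View pics/w4c.png

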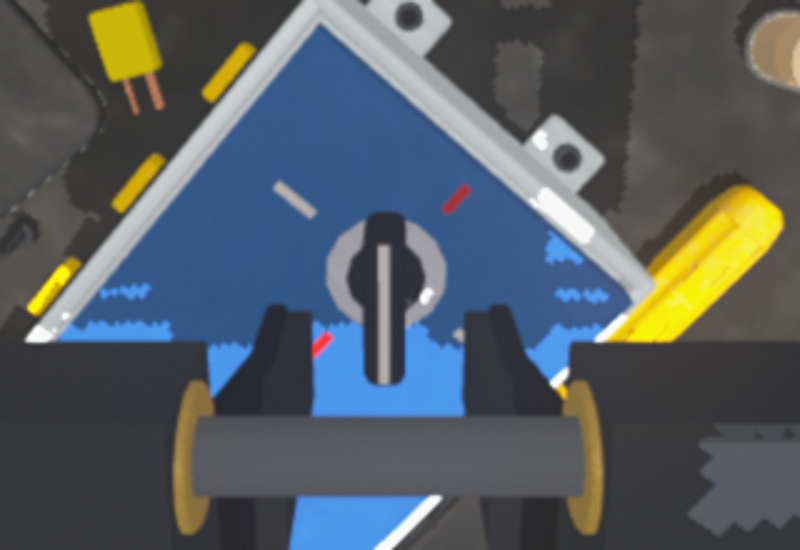

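Emit:
apply_moves:
  moves:
    - [0,0,0.06,0,0,0,0.35]
    - [0,0,0.12,0,0,0,0.35]
    - [0,0,0.18,0,0,0,0.35]
    - [0,0,0.2,0,0,0,0.35]
    - [0,0,0.2,0,0,0,0.35]
    - [0,0,0.2,0,0,0,0]
    - [0,0,0.2,0,0,0,0]
    - [0,0,0.2,0,0,0,0]
    - [0,0,0.2,0,0,0,0]
    - [0,0,0.2,0,0,0,0]
  grip_force: 30

```text
time_s: 5.8
tool_pos: [0.5185, 0.0901, 0.083]
tool_rot: [180.0, -0.0, 126.3]
force: [-1.2, -1.0, 2.1]
grip_width: 0.0099
grasp_force: 30.0
```

Emit:
apply_moves:
  moves:
    - [0,0,0.0,0,0,-0.05,0]
    - [0,0,0.0,0,0,-0.1,0]
    - [0,0,0.0,0,0,-0.15,0]
    - [0,0,0.0,0,0,-0.2,0]
    - [0,0,0.0,0,0,-0.25,0]
    - [0,0,0.0,0,0,-0.3,0]
    - [0,0,0.0,0,0,-0.35,0]
    - [0,0,0.0,0,0,-0.4,0]
    - [0,0,0.0,0,0,-0.45,0]
    - [0,0,0.0,0,0,-0.5,0]
    - [0,0,0.0,0,0,-0.54,0]
    - [0,0,0.0,0,0,-0.56,0]
    - [0,0,0.0,0,0,-0.56,0]
    - [0,0,0.0,0,0,-0.56,0]

```text
time_s: 7.2
tool_pos: [0.518, 0.09, 0.0821]
tool_rot: [-180.0, -0.0, 174.4]
force: [0.2, -0.3, -4.7]
grip_width: 0.0099
grasp_force: 29.9
```

```bash
python3 - <<'E'
from h import *
o=env.get_obs(); print(o['qpos'].round(1),o['tool_pos'].round(4),o['tool_rot'].round(2),o['force'].round(1),o['wrist_torque'].round(2))
E
```

```text
[-29.2  10.2  18.  110.8  -3.6  59.6  74.8] [0.518  0.09   0.0821] [-1.7999e+02 -5.0000e-02  1.7440e+02] [ 0.2 -0.3 -4.7] [ 0.2  -0.17 -0.04]
```

Emit:
apply_moves:
  moves:
    - [0,0,0.01,0,0,0,0]
    - [0,0,0.02,0,0,0,0]
    - [0,0,0.03,0,0,0,0]
    - [0,0,0.035,0,0,0,0]
    - [0,0,0.04,0,0,0,0]
    - [0,0,0.04,0,0,0,0]
  grip_force: 45

```text
time_s: 7.8
tool_pos: [0.5182, 0.0906, 0.0761]
tool_rot: [180.0, -0.0, 174.5]
force: [-5.8, 1.3, 9.9]
grip_width: 0.0094
grasp_force: 45.0
```

Emit:
apply_moves:
  moves:
    - [0,0,0.004,0,0,0,0]
    - [0,0,0.008,0,0,0,0]
    - [0,0,0.01,0,0,0,0]
    - [0,0,0.01,0,0,0,0]

```text
time_s: 8.2
tool_pos: [0.5183, 0.0906, 0.0755]
tool_rot: [179.9, -0.0, 174.5]
force: [-10.1, -0.5, 18.5]
grip_width: 0.0097
grasp_force: 45.1
```

Emit:
apply_moves:
  moves:
    - [0.01,0,0.005,0,0,0,0]
    - [0.01,0,0.008,0,0,0,0]
    - [0.01,0,0.008,0,0,0,0]
    - [0.01,0,0.008,0,0,0,0]

```text
time_s: 8.6
tool_pos: [0.5182, 0.0907, 0.0753]
tool_rot: [179.9, 0.2, 174.5]
force: [-7.9, -0.3, 23.2]
grip_width: 0.0096
grasp_force: 45.1
```

```bash
python3 - <<'E'
from h import *
o=env.get_obs(); print(o['tool_pos'].round(4),o['tool_rot'].round(2),o['force'].round(1),o['wrist_torque'].round(2))
im=snap('scene','s1'); cv2.imwrite('pics/s1c.png',cv2.resize(im[140:300,230:370,::-1],(525,600),interpolation=cv2.INTER_CUBIC))
E
```

```text
[0.5182 0.0907 0.0753] [179.89   0.19 174.46] [-7.9 -0.3 23.2] [-0.55  1.63  0.03]
```

View pics/s1c.png

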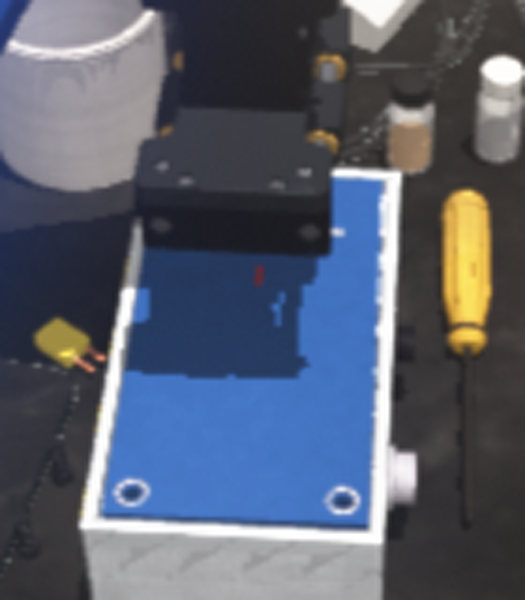

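Emit:
apply_moves:
  moves:
    - [0,0,0,0,0,0.04,0]
    - [0,0,0,0,0,0.08,0]
    - [0,0,0,0,0,0.12,0]
    - [0,0,0,0,0,0.16,0]
    - [0,0,0,0,0,0.2,0]
    - [0,0,0,0,0,0.24,0]
    - [0,0,0,0,0,0.28,0]
    - [0,0,0,0,0,0.32,0]
    - [0,0,0,0,0,0.32,0]

```text
time_s: 9.55
tool_pos: [0.5183, 0.0908, 0.0752]
tool_rot: [179.8, 0.1, 146.9]
force: [-8.1, -0.4, 21.7]
grip_width: 0.0097
grasp_force: 45.1
```

```bash
python3 - <<'E'
from h import *
o=env.get_obs(); print(o['qpos'].round(1),o['tool_pos'].round(4),o['tool_rot'].round(2),o['force'].round(1),o['wrist_torque'].round(2))
E
```

```text
[-31.7  10.6  20.7 111.4  -4.5  58.5  47.9] [0.5183 0.0908 0.0752] [1.798e+02 1.200e-01 1.469e+02] [-8.1 -0.4 21.7] [-0.54  1.56  0.  ]
```

Emit:
apply_moves:
  moves:
    - [0,0,0,0,0,0.05,0]
    - [0,0,0,0,0,0.1,0]
    - [0,0,0,0,0,0.15,0]
    - [0,0,0,0,0,0.2,0]
    - [0,0,0,0,0,0.25,0]
    - [0,0,0,0,0,0.3,0]
    - [0,0,0,0,0,0.35,0]
    - [0,0,0,0,0,0.4,0]
    - [0,0,0,0,0,0.45,0]
    - [0,0,0,0,0,0.5,0]
    - [0,0,0,0,0,0.55,0]
    - [0,0,0,0,0,0.6,0]
    - [0,0,0,0,0,0.65,0]
    - [0,0,0,0,0,0.69,0]
    - [0,0,0,0,0,0.71,0]
    - [0,0,0,0,0,0.71,0]
    - [0,0,0,0,0,0.71,0]

```text
time_s: 11.25
tool_pos: [0.5186, 0.091, 0.0751]
tool_rot: [179.8, -0.1, 86.0]
force: [-6.2, -0.0, 20.6]
grip_width: 0.01
grasp_force: 45.0
```

```bash
python3 - <<'E'
from h import *
o=env.get_obs(); print(o['qpos'].round(1),o['tool_pos'].round(4),o['tool_rot'].round(2),o['force'].round(1),o['wrist_torque'].round(2))
E
```

```text
[-37.6  11.   27.3 111.5  -6.   58.5 -11.7] [0.5186 0.091  0.0751] [ 1.7978e+02 -1.5000e-01  8.5960e+01] [-6.2 -0.  20.6] [-0.53  1.6  -0.04]
```

Emit:
apply_moves:
  moves:
    - [0,0,0,0,0,0.01,0]
    - [0,0,0,0,0,0.02,0]
    - [0,0,0,0,0,0.02,0]

```text
time_s: 11.55
tool_pos: [0.5187, 0.0911, 0.0751]
tool_rot: [179.8, -0.1, 84.3]
force: [-6.5, -0.5, 21.9]
grip_width: 0.0096
grasp_force: 45.2
```

```bash
python3 - <<'E'
from h import *
o=env.get_obs(); print(o['tool_rot'].round(2),o['force'].round(1),o['wrist_torque'].round(2))
E
```

```text
[ 1.7977e+02 -1.3000e-01  8.4320e+01] [-6.5 -0.5 21.9] [-0.53  1.52  0.51]
```

Emit:
apply_moves:
  moves:
    - [0,0,-0.015,0,0,-0.02,0]
    - [0,0,-0.015,0,0,-0.02,0.35]
    - [0,0,-0.015,0,0,-0.02,0.35]
    - [0,0,-0.015,0,0,-0.02,0.35]
    - [0,0,-0.05,0,0,-0.02,0.35]
    - [0,0,-0.15,0,0,-0.02,0.35]
    - [0,0,-0.3,0,0,-0.02,0.35]
    - [0,0,-0.4,0,0,-0.02,0.35]
    - [0,0,-0.4,0,0,-0.02,0.35]
    - [0,0,-0.4,0,0,-0.02,0.35]

```text
time_s: 12.55
tool_pos: [0.5164, 0.0903, 0.151]
tool_rot: [180.0, -0.0, 85.9]
force: [0.6, 0.1, -0.8]
grip_width: 0.0306
grasp_force: 0.0
```

```bash
python3 - <<'E'
from h import *
o=env.get_obs(); print(o['tool_pos'].round(4),o['tool_rot'].round(2),o['force'].round(1)); C=cam('wrist'); im=snap('wrist','w5')
cv2.imwrite('pics/w5c.png',cv2.resize(im[:,:,::-1],(800,500)))
p=np.array([.519,.0907,.070]); a=np.radians(-4.5); ay=np.array([-np.sin(a),np.cos(a)])
q=p[:2]-ay*(.062+.078); print('free end',q,proj(C,[*q,.072]))
h=cv2.cvtColor(im,cv2.COLOR_RGB2HSV); h=np.ascontiguousarray(h)
Rd=cv2.inRange(h,(0,90,90),(8,255,255))|cv2.inRange(h,(165,90,90),(180,255,255))
for c,a_,b in blobs(Rd,0,0,12): print('red',c.round(1),a_,b,atz(C,c,.07)[0].round(4))
E
```

```text
[0.5164 0.0903 0.151 ] [ 1.7998e+02 -2.0000e-02  8.5930e+01] [ 0.6  0.1 -0.8]
free end [ 0.50801573 -0.04886843] [[326.613557   372.58236729]]
red [327.5 176.7] 46 [326 171   4  12] [0.5203 0.1181 0.07  ]
red [556.8 241.7] 164 [549 235  16  14] [0.6889 0.0562 0.07  ]
red [327.  252.3] 23 [326 249   3   8] [0.516  0.0599 0.07  ]
red [594.9 268.4] 82 [591 262   9  14] [0.7207 0.0317 0.07  ]
```

View pics/w5c.png

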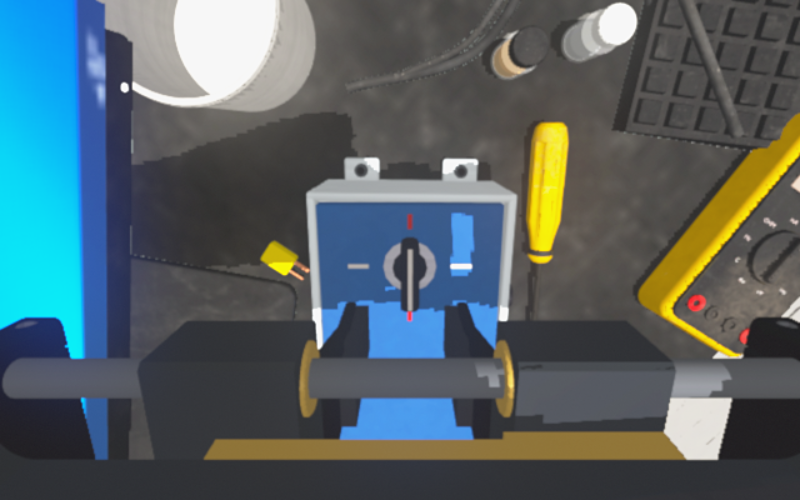

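Emit:
apply_moves:
  moves:
    - [-0.15,0,0,0,0,0,0]
    - [-0.3,0,0,0,0,0,0]
    - [-0.5,0.005,0,0,0,0,0]
    - [-0.65,0.01,0,0,0,0,0]
    - [-0.7,0.01,0,0,0,0,0]
    - [-0.7,0.01,0,0,0,0,0]
    - [-0.7,0.01,0,0,0,0,0]

```text
time_s: 13.3
tool_pos: [0.5082, -0.0479, 0.1502]
tool_rot: [-179.9, -0.0, 86.0]
force: [0.9, 0.6, -0.3]
grip_width: 0.0003
grasp_force: 0.0
```

```bash
python3 - <<'E'
from h import *
o=env.get_obs(); print(o['tool_pos'].round(4),o['tool_rot'].round(2),o['force'].round(1),o['grip_width'])
S=cam('scene'); h=atz(S,[(264.9,270.9),(321.5,273.3)],.0725); m=h.mean(0); a=np.radians(-4.5)
print('holes',h.round(4),'press',m[:2]+.009*np.array([-np.sin(a),np.cos(a)]), 'plan (.508,-.0489)')
for t in('cover_free_end',):
  for n in('scene','top'): print(n,[(atz(cam(n),d['location'],.072).round(3),round(d['conf'],2)) for d in boxes_of(n,t)])
E
```

```text
[ 0.5082 -0.0479  0.1502] [-1.7993e+02 -3.0000e-02  8.6010e+01] [ 0.9  0.6 -0.3] 0.0003223700953485701
holes [[ 0.4666 -0.0565  0.0725]
 [ 0.5508 -0.0628  0.0725]] press [ 0.50938516 -0.05070589] plan (.508,-.0489)
scene [(array([[ 0.516, -0.006,  0.072]]), 0.6)]
top [(array([[0.515, 0.024, 0.072]]), 0.81)]
```

Emit:
apply_moves:
  moves:
    - [-0.006,0.002,0.12,0,0,0,0]
    - [-0.006,0.002,0.24,0,0,0,0]
    - [-0.006,0.002,0.33,0,0,0,0]
    - [-0.006,0.002,0.36,0,0,0,0]
    - [-0.006,0.002,0.38,0,0,0,0]
    - [-0.006,0.002,0.39,0,0,0,0]
    - [-0.006,0.002,0.4,0,0,0,0]
    - [-0.006,0.002,0.4,0,0,0,0]

```text
time_s: 14.2
tool_pos: [0.5095, -0.0505, 0.0717]
tool_rot: [179.9, -0.0, 85.9]
force: [-0.0, 0.7, 1.4]
grip_width: -0.0
grasp_force: 1.0
```

Emit:
apply_moves:
  moves:
    - [0,0,0.01,0,0,0,0]
    - [0,0,0.015,0,0,0,0]
    - [0,0,0.02,0,0,0,0]
    - [0,0,0.025,0,0,0,0]
    - [0,0,0.025,0,0,0,0]

```text
time_s: 14.7
tool_pos: [0.5096, -0.0506, 0.0694]
tool_rot: [180.0, -0.1, 85.9]
force: [-9.2, 0.8, 24.7]
grip_width: 0.0002
grasp_force: 12.5
```

Emit:
apply_moves:
  moves:
    - [0,0,0.003,0,0,0,0]
    - [0,0,0.003,0,0,0,0]
    - [0,0,0.003,0,0,0,0]
    - [0,0,0.003,0,0,0,0]
    - [0,0,0.003,0,0,0,0]

```text
time_s: 15.2
tool_pos: [0.5096, -0.0506, 0.0694]
tool_rot: [180.0, -0.2, 85.9]
force: [-10.5, 1.2, 29.3]
grip_width: 0.0003
grasp_force: 14.7
```

```bash
python3 - <<'E'
from h import *
o=env.get_obs(); print(o['tool_pos'].round(4),o['force'].round(1))
im=snap('scene','s2'); cv2.imwrite('pics/s2c.png',cv2.resize(im[140:300,230:400,::-1],(637,600),interpolation=cv2.INTER_CUBIC))
E
```

```text
[ 0.5096 -0.0506  0.0694] [-10.5   1.2  29.3]
```

View pics/s2c.png

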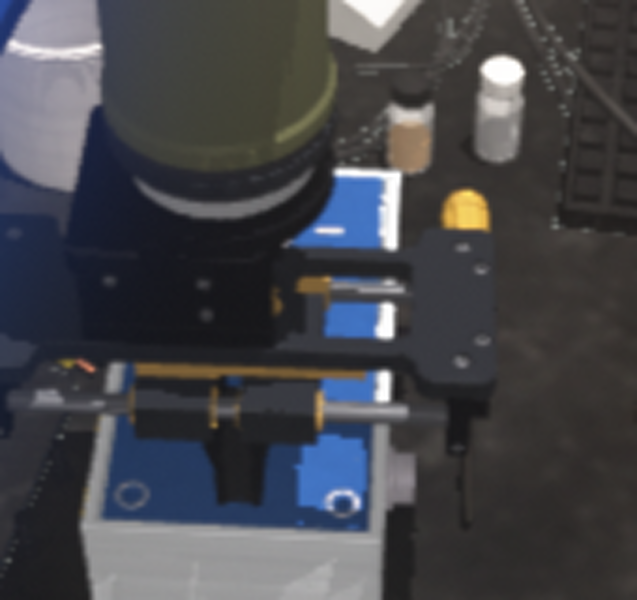

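The shut fingers press the cover between the two holes (crop 131,494 and 343,500), the cover looks level with the rim, z has not changed under more load, and nothing else has moved.

```bash
python3 -c "
from cell import env
print(env.sign_off())"
```

```text
the job is handed in; nothing more can be done
None
```

I locked the knob end of the cover at the red marks and let go of the knob, then handed in at about 15 s with the gripper still pressing the free end flush between the screw holes at about 29 N.

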